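# Bolt the consumables chest

## Task

The steel consumables chest is shut but not yet locked. With one fingertip press the bolt's spring safety catch right down and keep it down while the other fingertip pushes the bolt by its upright handle fully home through the keeper on the lid; only then let the catch spring up so that it locks the bolt, and move clear. Work with the fingertips only, taking nothing between the fingers, and leave the lid shut and the tin and the pipe offcut standing where they are.

Things in the scene. Friction and masses are not known exactly. Their poses are not given: they have to be found in the camera images.
- chest: grey sheet-steel chest fixed on the bench, 440 (x) by 480 (y) by 160 mm high. Origin at bench level; +x is the way the bolt is pushed home, z up. Flat top: a fixed front deck x = -140 to 85 mm, then the lid, flush with it, to x = 300. The bolt slides along x at y = 0 on a 4 mm back plate (x -100 to 80, y -86 to 32); the catch lies beside it on the -y side.
- bolt (a joint): how far the bolt is pushed home, m: 0 = drawn (starts at 0 to 2 mm), 0.036 = fully home at its stop, tip through the keeper. A steel bar 20 mm wide, top 22 mm over the deck, with a notched flange on its -y side. Catch up: it moves 2.5 mm at most. Catch down: it slides along chest x against about 3 N of friction and stays where left.
- bolt_handle (a point): centre of the top of the bolt's handle, an upright round steel post 16 mm in diameter rising from the bar, from 22 to 66 mm over the deck (this point is 66 mm over the deck). It stands at x = -30 mm (plus the bolt's joint value), y = 0 in the chest's frame.
- catch (a joint): how far the spring catch is pressed, rad: 0 = up (locks the bolt), 0.16 = fully down at its stop; the bolt is free from about 0.11. A steel thumb lever, pivoted along y at chest x = 50 mm, 18 mm over the deck, free end to -x. Its spring needs about 7 N at mid-pad to hold it down. Let go, it springs up only with the bolt drawn or home; in between its tooth rubs on the bolt.
- catch_pad (a point): centre of the top of the catch's thumb pad, 60 (x) by 32 mm (y). Up: at chest x = -31, y = -59 mm, 49 mm over the deck, rising 0.16 rad towards its free end. Fully down: level, 36 mm over the deck, over x = -65 to -5 and y = -75 to -43 mm, above the bar and the bolt's guides.
- keeper (a point): top centre of the keeper, a steel staple 10 mm long and 30 mm wide on the hinged lid (2.2 kg, shut by its weight) at chest x = 103 mm, y = 0, 30 mm over the deck. Two guides just like it carry the bolt, at x = -80 and 66 mm, their tops also 30 mm over the deck.
- tip_tin: loose aluminium tin with a white lid, 56 mm diameter, 55 mm high, upright on the chest's deck to the +y side of the bolt; origin at the centre of its underside. Leave alone.
- pipe_offcut: loose dark steel pipe offcut, 48 mm diameter, 45 mm high, upright on the chest's deck to the -y side of the catch; origin at the centre of its underside. Leave alone.

How it is judged:
On the way, in this order (a step that is already met when the one before it is completed fails the run):
1. a fingertip holds the catch down, the bolt still drawn (contact force between the fingers and catch above 0.3 N and value of joint catch above 0.09 rad and value of joint bolt below 0.01 m).
2. with the catch held down by one fingertip, the other pushes the bolt on its way (contact force between the fingers and catch above 0.3 N and contact force between the fingers and bolt above 0.3 N and value of joint catch above 0.09 rad and value of joint bolt between 0.012 and 0.03 m), for 0.05 s.
3. the bolt is fully home while a fingertip still holds the catch down (contact force between the fingers and catch above 0.3 N and value of joint catch above 0.09 rad and value of joint bolt above 0.0335 m), for 0.05 s.
At the end, for the whole second after the job is handed in: the bolt is fully home (within 3.5 mm of its stop), the catch has sprung up into its notch (under 0.05 rad), the lid is shut (its keeper not raised by more than 7 mm), and the tin and the pipe offcut are within 30 mm of where they began (value of joint bolt above 0.0325 m and value of joint catch below 0.05 rad and height (world z) of keeper below 0.197 m and not (distance of tip_tin from where it was at the start of the episode above 0.03 m) and not (distance of pipe_offcut from where it was at the start of the episode above 0.03 m)); the robot touches nothing.
It fails at once if the lid is raised (height (world z) of keeper above 0.205 m).
It fails at once if the tip tin is pushed, lifted or carried off (distance of tip_tin from where it was at the start of the episode above 0.03 m).
It fails at once if the pipe offcut is pushed, lifted or carried off (distance of pipe_offcut from where it was at the start of the episode above 0.03 m).
It fails at once if the bolt's handle is taken between the fingers (horizontal distance between the grasp point and bolt_handle below 0.009 m and z of the grasp point in the frame of bolt_handle below 0 m).
It fails at once if the catch's pad is taken between the fingers (horizontal distance between the grasp point and catch_pad below 0.009 m and z of the grasp point in the frame of catch_pad below 0.005 m).
It also fails if it takes over 38 s, if anything falls off the work surface, if the arm or the gripper's body presses on something with over 40 N, if the wrist force passes 120 N, or if a joint passes its speed limit or range.

## Robot

A 7-joint arm with a two-finger parallel gripper is mounted at the origin on the work surface. World frame = base frame: x ahead of the robot, y to its left, z up, the work surface at z = 0. Lengths are in m, angles in rad, forces in N, time in s.
With the tool pointing down it reaches from about 0.425 to 0.875 m from the base axis. Payload 4.7 kg.
Tool frame: the origin (TCP) lies midway between the tips of the shut fingers; the grasp point (between the pads) lies 19 mm behind it; z points along the fingers, y is the direction in which the jaws open and shut (so a half turn about z gives the same grasp; the last joint's range is limited). The gripper opens to 87 mm and grips with 3 to 60 N. Pads are 19 mm wide; open, the fingers measure 117 mm over their backs; the gripper's body (75 mm by 190 mm) begins 51 mm behind the grasp point.
Start: joints at [-1.226, 0.321, -0.07, 1.45, 0.023, 1.371, -0.057], TCP at [0.211, 0.615, 0.193] pointing down, gripper open.
Joint ranges: [-2.86, 2.86], [-0.3, 2.09], [-1.38, 1.24], [0.06, 2.45], [-1.56, 4.7], [0.09, 2.05], [-2.69, 2.69]. Speed limits (rad/s): [2.57, 2.57, 3.14, 3.14, 3.14, 3.14, 3.14].

## Interface

Orientations are given as a rotation vector (axis times angle).
In Python, from bench import get_state, eyes, job gives the robot as it stands. The module is installed in compiled form; this text tells all that it offers.
- The arm moves only by the shell command python3 -m jog 'ROWS' [FORCE]. ROWS is JSON, a list that holds one entry, the list of rows, each a list of 5 numbers: the opening, from 0 (shut) to 1 (fully open), then the shift along the tool's x, y, z in units of 40 mm (1.0 is 40 mm), then the turn about the tool's z in units of 5 degrees (1.0 is 5 degrees). In form: [[[jaw, dx, dy, dz, turn], ...]]. A call has 1 to 10 rows; each row shifts and turns the commanded pose from where the row before left it, along the tool's axes as they then stand; what a row does not reach is not made up. A row lasts 1/8 s, in which the tool goes at most 62.5 mm and 10.7 degrees, less where a joint would pass 70% of its speed; a pose out of reach is approached as far as the arm can. A call is refused whole if a number of a shift passes 1 or a number of a turn 1, either way. A call with a gripper value outside its range is refused whole. The fingers move at their own pace and stop on an object; FORCE is the grip in N (left out, the last holds). Time passes only in rows, so rows that do not move let the fingers close. It gives the time, the measured TCP pose, the force and the opening at its end, in the units of the state.
- get_state(): the state, without advancing time (a new reading comes with each control period).
- eyes.get_image(name): name is "scene" or "top" or "wrist"; returns (picture, depth): 400x640x3 uint8, red, green, blue; 400x640 float32, m along the optical axis (not along the pixel's ray), 0 where there is no reading.
- eyes.camera_params(name): a dict with "camera_matrix" (3x3 intrinsics, pixels), "pose" (4x4, takes a point from camera to world coordinates); the wrist camera has in their place "mount" (4x4, takes a point from camera to tool coordinates, whose origin is the TCP and whose axes are the flange's). Camera axes: x right, y down, z forward; pixel columns grow to the right and rows downward; lengths in m; the calibration is good to about 2 mm. A picture is of the moment at which its call begins: read the wrist's pose just before it. camera_params takes no time and is no camera call.
- job.close_job(): hands the job in, once; it reports no verdict.
The state is a dict: "time": time; "joint_positions": joint angles; "qd": joint speeds; "joint_torque": joint torques, N m; "position": TCP position; "tool_rot": TCP orientation; "ft_force": force on the tool from outside, world axes, zero at the start; "torque": the same for the moment, N m; "grip_width": opening from 0.0 (shut) to 1.0 (fully open).
Only numpy, scipy, OpenCV 4.12 (cv2) and the standard library are available. Lean on these libraries where they do the work, as an engineer would, in place of code of your own. Each camera call takes 0.05 s, during which the arm holds its last target. There are 200 camera calls.

## Working session

There is one attempt and no reset: what is moved stays moved. The work goes in short steps, Python scripts to look and compute and a shell command to move; the robot and the scene stay as the last step left them, time stands still between calls to the robot, and variables do not carry over. Pictures are saved under pics/ and viewed, about 8 in all and at most 12, crops included, and the job is handed in when it is done.

```bash
mkdir -p pics
cat > h.py <<'E'
import numpy as np,cv2
from bench import get_state,eyes,job
from scipy.spatial.transform import Rotation as R
def cam(n,s=None):
    p=eyes.camera_params(n); K=np.array(p["camera_matrix"])
    s=get_state(); im,d=eyes.get_image(n)
    if n=="wrist":
        T=np.eye(4);T[:3,:3]=R.from_rotvec(s["tool_rot"]).as_matrix();T[:3,3]=s["position"];T=T@np.array(p["mount"])
    else: T=np.array(p["pose"])
    return im,d,K,T
def cloud(d,K,T):
    v,u=np.indices(d.shape); P=np.stack([(u-K[0,2])/K[0,0]*d,(v-K[1,2])/K[1,1]*d,d],-1)
    W=P@T[:3,:3].T+T[:3,3]; W[d<=0]=np.nan; return W
E
python3 - <<'E'
from h import *
s=get_state(); print({k:np.round(v,3) for k,v in s.items()}); print(R.from_rotvec(s["tool_rot"]).as_matrix().round(3))
im,d,K,T=cam("top"); W=cloud(d,K,T); np.savez("top.npz",im=im,d=d,K=K,T=T,W=W)
cv2.imwrite("pics/top.png",im[:,:,::-1]); print(K,T.round(3))
im,d,K,T=cam("scene"); cv2.imwrite("pics/scene.png",im[:,:,::-1]); np.savez("scene.npz",im=im,W=cloud(d,K,T))
E
```

```text
{'time': np.float64(0.0), 'joint_positions': array([-1.226,  0.322, -0.07 ,  1.452,  0.023,  1.371, -0.057]), 'qd': array([ 0.001,  0.   , -0.002, -0.   , -0.001,  0.001, -0.002]), 'joint_torque': array([ 0.0000e+00, -4.9126e+01, -4.0400e-01, -3.1253e+01, -6.4000e-02,
        4.3000e-02,  0.0000e+00]), 'position': array([0.211, 0.614, 0.192]), 'tool_rot': array([-5.170e-01, -3.099e+00,  3.000e-03]), 'ft_force': array([-0.319, -0.962, -0.236]), 'torque': array([ 0.009, -0.04 , -0.014]), 'grip_width': np.float64(1.003)}
[[-0.946  0.325 -0.001]
 [ 0.325  0.946 -0.002]
 [-0.    -0.002 -1.   ]]
[[497.94019485   0.         317.42267615]
 [  0.         497.94019485 196.24673216]
 [  0.           0.           1.        ]] [[ 0.024 -0.991  0.134  0.48 ]
 [-0.999 -0.029 -0.036  0.043]
 [ 0.039 -0.133 -0.99   0.998]
 [ 0.     0.     0.     1.   ]]
```

View pics/top.png

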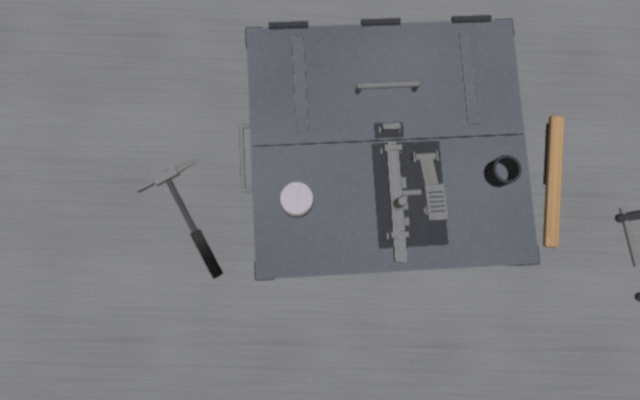

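View pics/scene.png

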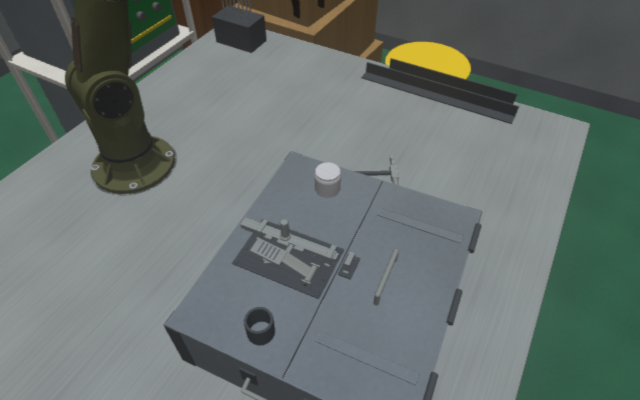

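The top view shows the handle near (401,202), pad (436,203), keeper (391,127), tin (297,199) and pipe (504,171). Next I fit the chest frame from depth.

Run:
```python
from h import *
f=np.load("top.npz"); W=f["W"]
m=(abs(W[...,2]-.16)<.012); 
m=cv2.morphologyEx(m.astype(np.uint8),cv2.MORPH_OPEN,np.ones((5,5)))
P=W[m>0]; r=cv2.minAreaRect(P[:,:2].astype(np.float32)); print(r,np.median(P[:,2]))
box=cv2.boxPoints(r); print(box)
# chest x axis ~ image up = world +x
e=[box[(i+1)%4]-box[i] for i in range(2)]; e=[v/np.linalg.norm(v) for v in e]
ax=max(e+[-v for v in e],key=lambda v:v[0]); yaw=np.arctan2(ax[1],ax[0])
o=np.array(r[0])-.08*ax; ay=np.array([-ax[1],ax[0]])
print("yaw",yaw,"o",o)
def toC(p): d=np.asarray(p)[...,:2]-o; return np.stack([d@ax,d@ay,np.asarray(p)[...,2]-.16],-1)
for n,(u,v) in dict(handle=(401,202),pad=(436,203),padfree=(437,217),keeper=(391,127),bartail=(400,258),tin=(297,199),guide=(393,147)).items(): print(n,W[v,u].round(4),toC(W[v,u]).round(4))
C=toC(W)
h=C[(C[...,2]>.055)&(C[...,2]<.08)&(abs(C[...,1])<.03)&(abs(C[...,0]+.03)<.04)]; print("handle",len(h),h.mean(0))
h=C[(C[...,2]>.044)&(C[...,2]<.065)&(abs(C[...,1]-.17)<.08)&(C[...,0]<.08)]; print("tin",len(h),h.mean(0))
h=C[(C[...,2]>.03)&(C[...,2]<.06)&(C[...,1]<-.12)&(C[...,0]<.08)]; print("pipe",len(h),h.mean(0))
h=C[(C[...,2]>.033)&(C[...,2]<.06)&(abs(C[...,1]+.06)<.03)&(C[...,0]<.08)]; print("pad",len(h),h.min(0),h.max(0))
h=C[(C[...,2]>.02)&(C[...,2]<.04)&(abs(C[...,1])<.03)&(C[...,0]>.09)&(C[...,0]<.12)]; print("keeper",len(h),h.mean(0))
```

```text
((0.692603349685669, -0.10995090007781982), (0.4500081539154053, 0.48445969820022583), 4.552914619445801) 0.1603495981065557
[[ 0.44908112  0.11365381]
 [ 0.48753744 -0.36927715]
 [ 0.9361256  -0.3335556 ]
 [ 0.89766926  0.14937535]]
yaw 0.07946336 o [ 0.61285579 -0.11630128]
handle [ 0.5784 -0.1162  0.2289] [-0.0344  0.0029  0.0689]
pad [ 0.5807 -0.1766  0.211 ] [-0.0368 -0.0575  0.051 ]
padfree [ 0.5579 -0.1772  0.2138] [-0.0597 -0.0563  0.0538]
keeper [ 0.7098 -0.1071  0.1901] [0.0974 0.0015 0.0301]
bartail [ 0.4919 -0.1241  0.183 ] [-0.1212  0.0018  0.023 ]
tin [0.5803 0.0469 0.2143] [-0.0195  0.1652  0.0543]
guide [ 0.6761 -0.111   0.188 ] [0.0635 0.0003 0.028 ]
handle 85 [-0.03285923  0.00142739  0.06474502]
tin 877 [-0.01856591  0.16636498  0.054607  ]
pipe 414 [ 0.01399023 -0.18131438  0.04131402]
pad 916 [-0.0643804  -0.0747722   0.03315975] [ 0.02390629 -0.04208069  0.05738708]
keeper 118 [0.09941251 0.00097742 0.02880038]
```

```bash
python3 -m jog '[[[1,0,0,-0.9,-0.47],[1,0,0,-0.9,-0.47],[1,-0.7,-0.4,-0.9,-0.47],[1,-0.8,-0.6,0,-0.47],[1,-0.8,-0.7,0,-0.47],[1,-0.8,-0.7,0,-0.47],[1,-0.8,-0.7,0,-0.47],[1,-0.8,-0.7,0,-0.47],[1,-0.8,-0.7,0,-0.47],[1,-0.8,-0.7,0,-0.47]]]'
python3 -m jog '[[[0.8,-0.4,-0.9,0,0],[0.7,-0.2,-0.9,0,0],[0.6,0,-0.9,0,0],[0.46,0,-0.9,0,0],[0.46,0,-0.9,0,0],[0.46,0,-0.9,0,0],[0.46,0,-0.9,0,0],[0.46,0,-0.9,0,0],[0.46,0,-0.9,0,0],[0.46,0,-0.9,0,0]]]'
cat >> h.py <<'E'
yaw=.0795; o=np.array([.6098,-.1155]); ax=np.array([np.cos(yaw),np.sin(yaw)]); ay=np.array([-ax[1],ax[0]])
def toC(p): p=np.asarray(p); d=p[...,:2]-o; return np.stack([d@ax,d@ay,p[...,2]-.16],-1)
def rep():
    s=get_state(); M=R.from_rotvec(s["tool_rot"]).as_matrix()
    print("t",round(float(s["time"]),2),"chest mm",(toC(s["position"])*1000).round(1),"yaw err deg",np.degrees(np.arctan2(-M[0,1],M[1,1])-yaw).round(2),"z",M[:,2].round(3),"F",np.round(s["ft_force"],1),"w",round(float(s["grip_width"])*87,1))
E
python3 -c "
from h import *
rep()"
```

```text
time: 1.35
position: [0.4418, 0.3815, 0.3006]
tool_rot: [0.127, -3.139, 0.0]
ft_force: [0.5, 0.4, -0.5]
grip_width: 0.998
time: 2.6
position: [0.4933, 0.0246, 0.3006]
tool_rot: [0.125, -3.139, -0.0]
ft_force: [0.5, -0.6, -0.2]
grip_width: 0.459
t 2.6 chest mm [-105.   148.9  140.6] yaw err deg -0.01 z [-0.  0. -1.] F [ 0.5 -0.6 -0.2] w 40.0
```

```bash
python3 -m jog '[[[0.46,-0.3,-0.9,0,0],[0.46,-0.3,-0.9,0,0],[0.46,-0.3,-0.9,0,0],[0.46,-0.3,-0.9,0,0],[0.46,-0.07,-0.87,0,0],[0.46,0,0,0,0],[0.46,0,0,0,0]]]'
python3 - <<'E'
from h import *
rep()
im,d,K,T=cam("wrist"); W=cloud(d,K,T); C=toC(W); np.savez("w1.npz",im=im,C=C)
cv2.imwrite("pics/w1.png",im[:,:,::-1])
def st(n,m): h=C[m]; print(n,len(h),np.nanmean(h,0).round(4) if len(h) else "",np.nanmin(h,0).round(4) if len(h) else "",np.nanmax(h,0).round(4) if len(h) else "")
X,Y,Z=C[...,0],C[...,1],C[...,2]
st("handle top",(Z>.06)&(Z<.072)&(abs(Y)<.015)&(abs(X+.03)<.025))
st("pad",(Z>.038)&(Z<.062)&(abs(Y+.06)<.03)&(X<.0))
st("keeper",(Z>.026)&(Z<.034)&(abs(Y)<.02)&(abs(X-.103)<.012))
st("between",(Z>.01)&(Z<.08)&(abs(Y+.026)<.012)&(abs(X+.02)<.03))
E
```

```text
time: 3.48
position: [0.5583, -0.1475, 0.3005]
tool_rot: [0.125, -3.138, -0.002]
ft_force: [-0.1, 0.5, 0.3]
grip_width: 0.461
t 3.48 chest mm [-53.9 -27.8 140.5] yaw err deg 0.02 z [-0.001  0.001 -1.   ] F [-0.1  0.5  0.3] w 40.1
handle top 281 [-0.0316 -0.0025  0.0659] [-0.038  -0.01    0.0601] [-0.0241  0.0056  0.0686]
pad 2123 [-0.0362 -0.0594  0.0508] [-0.0622 -0.0771  0.0427] [-0.0001 -0.045   0.0563]
keeper 0   
between 515 [-0.0153 -0.0215  0.0215] [-0.0399 -0.0378  0.0137] [ 0.0098 -0.014   0.0248]
```

View pics/w1.png

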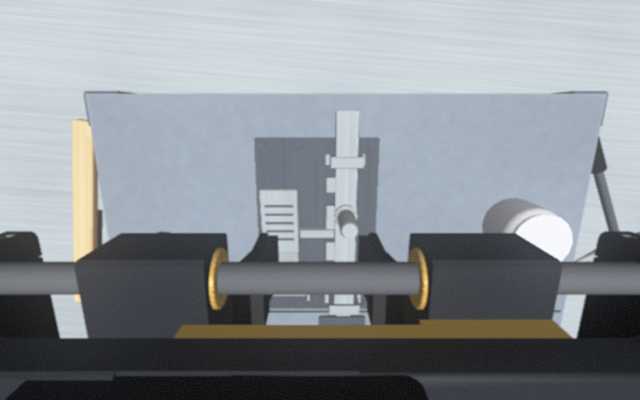

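The wrist view shows the handle top at (345,220), the pad at (280,225), and the fingertips on either side near columns 262 and 375. Next I descend to just above the pad, with one finger behind the handle.

```bash
python3 -m jog '[[[0.46,0,-0.05,0.5,0],[0.46,0,0,0.5,0],[0.46,0,0,0.5,0],[0.46,0,0,0.35,0],[0.46,0,0,0,0],[0.46,0,0,0,0]]]'
python3 - <<'E'
from h import *
rep()
im,d,K,T=cam("scene"); cv2.imwrite("pics/s2.png",cv2.resize(im[180:340,180:420,::-1],None,fx=3,fy=3,interpolation=cv2.INTER_CUBIC))
E
```

```text
time: 4.28
position: [0.559, -0.1502, 0.2278]
tool_rot: [-0.125, 3.138, -0.0]
ft_force: [0.2, -0.2, 0.3]
grip_width: 0.461
t 4.28 chest mm [-53.4 -30.6  67.8] yaw err deg 0.02 z [ 0.001 -0.    -1.   ] F [ 0.2 -0.2  0.3] w 40.1
```

View pics/s2.png

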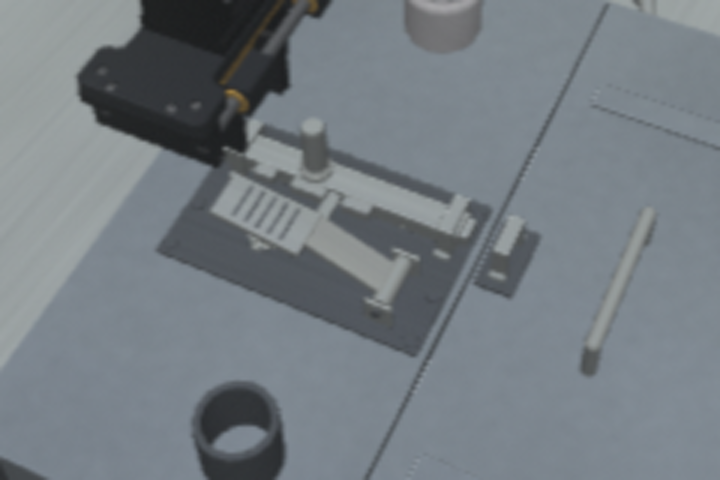

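Run:
```python
from h import *
p=eyes.camera_params("scene"); K=np.array(p["camera_matrix"]); T=np.linalg.inv(np.array(p["pose"]))
def pr(c):
    w=np.r_[o+ax*c[0]+ay*c[1],c[2]+.16]; q=K@(T[:3,:3]@w+T[:3,3]); q=q[:2]/q[2]; return ((q-[180,180])*3).round(0)
for n,c in dict(handle=(-.03,0,.066),pad=(-.031,-.059,.049),tcp=(-.0534,-.0306,.0678),fB=(-.0534,-.003,.0678),fP=(-.0534,-.058,.0678),keeper=(.103,0,.03)).items(): print(n,pr(c))
im,d,K2,T2=cam("top"); W=cloud(d,K2,T2); C=toC(W)
cv2.imwrite("pics/t2.png",cv2.resize(im[80:280,320:520,::-1],None,fx=3,fy=3,interpolation=cv2.INTER_CUBIC))
im,d,K2,T2=cam("scene");C=toC(cloud(d,K2,T2)); 
for u,v in [(215,150),(200,148),(235,110),(215,135),(313,128)]: print(u,v,C[180+v//3,180+u//3].round(3))
```

```text
handle [312. 121.]
pad [267. 208.]
tcp [255. 142.]
fB [276. 110.]
fP [232. 175.]
keeper [510. 229.]
215 150 [-0.017 -0.118  0.182]
200 148 [-0.026 -0.118  0.179]
235 110 [-0.021 -0.09   0.183]
215 135 [-0.016 -0.117  0.193]
313 128 [-0.028 -0.004  0.066]
```

View pics/t2.png

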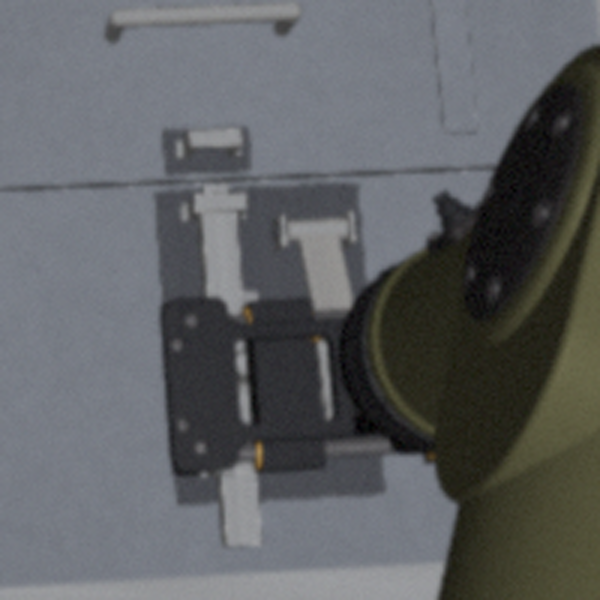

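Run:
```python
from h import *
im,d,K,T=cam("scene"); C=toC(cloud(d,K,T)); X,Y,Z=np.moveaxis(C,-1,0)
m=(X>-.12)&(X<.02)&(Y>-.12)&(Y<.06)&(Z>.06)&(Z<.17)
P=C[m]; print(len(P)); 
for lo in np.arange(.06,.17,.01):
    q=P[(P[:,2]>=lo)&(P[:,2]<lo+.01)]
    if len(q): print(lo.round(2),len(q),q.min(0).round(3),q.max(0).round(3))
cv2.imwrite("pics/s3.png",cv2.resize(im[140:270,170:300,::-1],None,fx=4.5,fy=4.5,interpolation=cv2.INTER_CUBIC))
im,d,K,T=cam("wrist"); cv2.imwrite("pics/w3.png",im[:,:,::-1])
```

```text
324
0.06 52 [-0.035 -0.01   0.06 ] [-0.021  0.004  0.068]
0.09 14 [-0.052 -0.06   0.096] [-0.042 -0.004  0.1  ]
0.1 52 [-0.054 -0.061  0.1  ] [-0.041 -0.003  0.11 ]
0.11 42 [-0.054 -0.063  0.11 ] [-0.041 -0.002  0.12 ]
0.12 32 [-0.058 -0.063  0.12 ] [-0.041 -0.004  0.13 ]
0.13 24 [-0.059 -0.063  0.13 ] [-0.041 -0.001  0.139]
0.14 24 [-0.056 -0.012  0.14 ] [-0.046 -0.006  0.15 ]
0.15 18 [-0.05  -0.007  0.15 ] [-0.041  0.005  0.16 ]
0.16 66 [-0.088 -0.119  0.16 ] [-0.016  0.055  0.17 ]
```

View pics/w3.png

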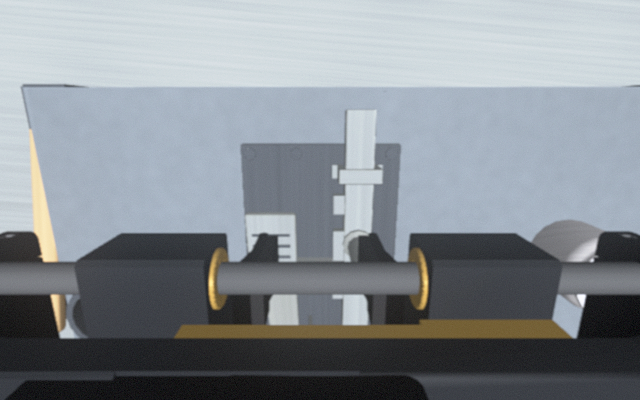

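View pics/s3.png

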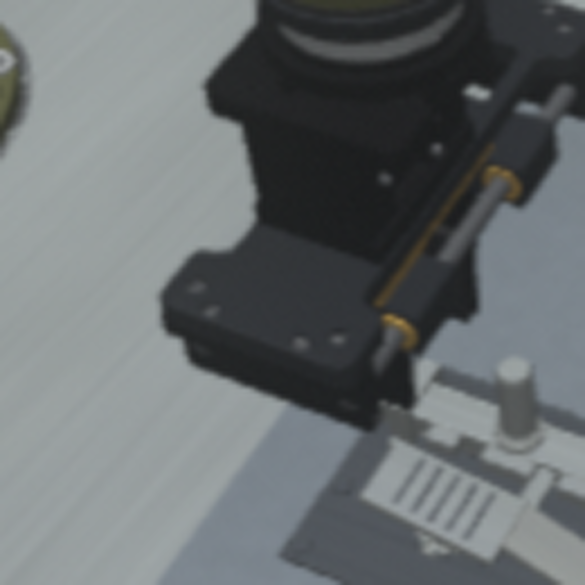

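The wrist view and the scene crop show both fingers behind the handle and over the pad. The depth puts the tips about 28 mm above the reported TCP, with the front face at x≈-41. I'll go down in small steps and let the force show the contact.

```bash
python3 -m jog '[[[0.46,0.05,0,0.15,0],[0.46,0,0,0.1,0],[0.46,0,0,0,0]]]'; python3 -m jog '[[[0.46,0,0,0.1,0],[0.46,0,0,0,0]]]'
```

```text
time: 4.9
position: [0.5562, -0.1504, 0.2163]
tool_rot: [0.125, -3.138, -0.0]
ft_force: [-0.1, 0.4, 0.5]
grip_width: 0.462
time: 5.15
position: [0.5564, -0.1505, 0.2126]
tool_rot: [0.125, -3.139, -0.0]
ft_force: [-0.4, -0.3, 0.0]
grip_width: 0.463
```

```bash
for i in 1; do python3 -m jog '[[[0.46,0,0,0.1,0],[0.46,0,0,0.1,0],[0.46,0,0,0,0]]]'; done
python3 - <<'E'
from h import *
rep()
im,d,K,T=cam("scene"); C=toC(cloud(d,K,T)); X,Y,Z=np.moveaxis(C,-1,0)
m=(X>-.12)&(X<.02)&(Y>-.12)&(Y<.06)&(Z>.045)&(Z<.17)
P=C[m]; 
for lo in np.arange(.04,.13,.01):
    q=P[(P[:,2]>=lo)&(P[:,2]<lo+.01)]
    if len(q): print(lo.round(2),len(q),q.min(0).round(3),q.max(0).round(3))
E
```

```text
time: 5.52
position: [0.5563, -0.1505, 0.2045]
tool_rot: [0.125, -3.138, -0.0]
ft_force: [-0.1, -0.4, 0.5]
grip_width: 0.459
t 5.53 chest mm [-56.1 -30.6  44.5] yaw err deg -0.01 z [-0.001  0.    -1.   ] F [-0.1 -0.4  0.5] w 39.9
0.04 298 [-0.058 -0.079  0.045] [-0.001 -0.003  0.05 ]
0.05 225 [-0.061 -0.078  0.05 ] [-0.019 -0.001  0.06 ]
0.06 53 [-0.035 -0.011  0.061] [-0.021  0.005  0.069]
0.07 30 [-0.056 -0.061  0.074] [-0.044 -0.002  0.08 ]
0.08 41 [-0.058 -0.061  0.08 ] [-0.044 -0.006  0.09 ]
0.09 34 [-0.053 -0.061  0.09 ] [-0.043 -0.004  0.1  ]
0.1 30 [-0.06  -0.063  0.1  ] [-0.043 -0.001  0.11 ]
0.11 13 [-0.059 -0.063  0.11 ] [-0.044 -0.01   0.119]
0.12 22 [-0.056 -0.013  0.12 ] [-0.047 -0.005  0.129]
```

```bash
python3 -m jog '[[[0.46,0,0,0.2,0],[0.46,0,0,0.15,0],[0.46,0,0,0,0]]]'; python3 -m jog '[[[0.46,0,0,0.1,0],[0.46,0,0,0,0]]]'; python3 -m jog '[[[0.46,0,0,0.1,0],[0.46,0,0,0,0]]]';python3 -c "
from h import *
rep()"
```

```text
time: 5.95
position: [0.556, -0.1504, 0.1901]
tool_rot: [0.125, -3.138, -0.0]
ft_force: [0.6, 0.4, -0.0]
grip_width: 0.461
time: 6.2
position: [0.5564, -0.1505, 0.1867]
tool_rot: [0.125, -3.139, -0.0]
ft_force: [1.2, 0.7, -0.1]
grip_width: 0.459
time: 6.45
position: [0.5565, -0.1507, 0.183]
tool_rot: [-0.124, 3.139, -0.0]
ft_force: [-0.8, 0.8, 2.3]
grip_width: 0.463
t 6.45 chest mm [-55.9 -30.9  23. ] yaw err deg -0.01 z [ 0. -0. -1.] F [-0.8  0.8  2.3] w 40.3
```

```bash
python3 -m jog '[[[0.46,0,0,0.1,0],[0.46,0,0,0.1,0],[0.46,0,0,0,0]]]'; python3 -m jog '[[[0.46,0,0,0.1,0],[0.46,0,0,0,0]]]';python3 -c "
from h import *
rep()
im,d,K,T=cam('scene'); C=toC(cloud(d,K,T)); X,Y,Z=np.moveaxis(C,-1,0)
q=C[(Z>.025)&(Z<.06)&(abs(Y+.062)<.012)&(X>-.035)&(X<-.005)]; print(np.polyfit(q[:,0],q[:,2],1))
q=C[(Z>.055)&(Z<.075)&(abs(Y)<.015)&(abs(X+.02)<.02)]; print(q.mean(0))"
```

```text
time: 6.82
position: [0.5561, -0.1509, 0.1747]
tool_rot: [0.124, -3.138, 0.0]
ft_force: [-3.0, -0.1, 3.5]
grip_width: 0.458
time: 7.08
position: [0.5564, -0.1508, 0.1708]
tool_rot: [0.124, -3.139, 0.0]
ft_force: [-2.9, -0.3, 4.1]
grip_width: 0.46
t 7.08 chest mm [-56.  -31.   10.8] yaw err deg -0.02 z [-0. -0. -1.] F [-2.9 -0.3  4.1] w 40.1
[-0.03325922  0.03764031]
[-0.02682113 -0.00510868  0.06322259]
```

```bash
python3 -m jog '[[[0.46,0,0,0.08,0],[0.46,0,0,0,0]]]'; python3 -m jog '[[[0.46,0,0,0.05,0],[0.46,0,0,0,0]]]'; python3 -m jog '[[[0.46,0,0,0.04,0],[0.46,0,0,0,0]]]'; python3 -c "
from h import *
rep()"
```

```text
time: 7.38
position: [0.5564, -0.1508, 0.1678]
tool_rot: [0.124, -3.139, 0.0]
ft_force: [-3.1, -0.9, 5.7]
grip_width: 0.456
time: 7.62
position: [0.5565, -0.1508, 0.1667]
tool_rot: [-0.124, 3.139, 0.0]
ft_force: [-5.1, -0.7, 7.2]
grip_width: 0.461
time: 7.88
position: [0.5565, -0.1509, 0.1663]
tool_rot: [-0.124, 3.139, 0.001]
ft_force: [-6.7, 0.8, 14.0]
grip_width: 0.456
t 7.88 chest mm [-56.  -31.    6.3] yaw err deg -0.04 z [ 0.001  0.    -1.   ] F [-6.7  0.8 14. ] w 39.6
```

```bash
python3 -m jog '[[[0.46,-0.05,0,0,0],[0.46,-0.05,0,0,0],[0.46,-0.05,0,0,0],[0.46,-0.05,0,0,0],[0.46,0,0,0,0]]]'; python3 -c "
from h import *
rep()"; python3 -m jog '[[[0.46,-0.05,0,0,0],[0.46,-0.05,0,0,0],[0.46,-0.05,0,0,0],[0.46,-0.05,0,0,0],[0.46,0,0,0,0]]]'; python3 -c "
from h import *
rep()
im,d,K,T=cam('scene'); C=toC(cloud(d,K,T)); X,Y,Z=np.moveaxis(C,-1,0)
q=C[(Z>.025)&(Z<.06)&(abs(Y+.062)<.012)&(X>-.025)&(X<-.005)]; print(np.polyfit(q[:,0],q[:,2],1))
q=C[(Z>.055)&(Z<.075)&(abs(Y)<.015)&(abs(X+.02)<.02)]; print(q.mean(0))"
```

```text
time: 8.5
position: [0.5625, -0.1514, 0.1662]
tool_rot: [0.122, -3.136, 0.0]
ft_force: [-12.1, -0.3, 17.9]
grip_width: 0.46
t 8.5 chest mm [-50.  -32.    6.2] yaw err deg -0.11 z [-0.003 -0.    -1.   ] F [-12.1  -0.3  17.9] w 40.0
time: 9.12
position: [0.5691, -0.1512, 0.1662]
tool_rot: [0.121, -3.133, -0.0]
ft_force: [-15.7, -0.7, 19.8]
grip_width: 0.461
t 9.12 chest mm [-43.4 -32.3   6.2] yaw err deg -0.15 z [-0.006 -0.    -1.   ] F [-15.7  -0.7  19.8] w 40.1
[-0.0309776   0.03496646]
[-0.02408167 -0.00580139  0.06277035]
```

```bash
python3 -m jog '[[[0.46,-0.06,0.03,0,0],[0.46,-0.06,0,0,0],[0.46,-0.06,0,0,0],[0.46,-0.06,0,0,0],[0.46,-0.06,0,0,0],[0.46,0,0,0,0]]]'; python3 -c "
from h import *
rep()
im,d,K,T=cam('scene'); C=toC(cloud(d,K,T)); X,Y,Z=np.moveaxis(C,-1,0)
q=C[(Z>.025)&(Z<.06)&(abs(Y+.062)<.012)&(X>-.025)&(X<-.005)]; print(np.polyfit(q[:,0],q[:,2],1))
q=C[(Z>.055)&(Z<.075)&(abs(Y)<.015)&(abs(X+.01)<.03)]; print(q.mean(0))"
```

```text
time: 9.93
position: [0.5808, -0.1502, 0.1663]
tool_rot: [0.119, -3.133, 0.002]
ft_force: [-14.6, -1.3, 18.7]
grip_width: 0.461
t 9.93 chest mm [-31.7 -32.3   6.3] yaw err deg -0.19 z [-0.006 -0.002 -1.   ] F [-14.6  -1.3  18.7] w 40.1
[-0.45586154  0.03100036]
[-0.01440597 -0.00620239  0.06360545]
```

```bash
python3 -m jog '[[[0.46,-0.06,0.03,0,0],[0.46,-0.06,0,0,0],[0.46,-0.06,0,0,0],[0.46,-0.06,0,0,0],[0.46,-0.06,0,0,0],[0.46,0,0,0,0]]]'; python3 -c "
from h import *
rep()
im,d,K,T=cam('scene'); C=toC(cloud(d,K,T)); X,Y,Z=np.moveaxis(C,-1,0)
q=C[(Z>.055)&(Z<.075)&(abs(Y)<.015)&(abs(X+.01)<.03)]; print(q.mean(0))"
```

```text
time: 10.72
position: [0.5925, -0.1491, 0.1664]
tool_rot: [0.118, -3.133, 0.004]
ft_force: [-14.7, -3.6, 19.0]
grip_width: 0.46
t 10.72 chest mm [-19.9 -32.2   6.4] yaw err deg -0.24 z [-0.006 -0.003 -1.   ] F [-14.7  -3.6  19. ] w 40.0
[-0.00157596 -0.00596251  0.06379902]
```

```bash
python3 -m jog '[[[0.46,-0.06,0.02,0,0],[0.46,-0.06,0,0,0],[0.46,-0.06,0,0,0],[0.46,0,0,0,0]]]'; python3 -c "
from h import *
rep()
im,d,K,T=cam('scene'); C=toC(cloud(d,K,T)); X,Y,Z=np.moveaxis(C,-1,0)
q=C[(Z>.055)&(Z<.075)&(abs(Y)<.015)&(abs(X+.01)<.03)]; print(q.mean(0))"
```

```text
time: 11.28
position: [0.5992, -0.1484, 0.1664]
tool_rot: [0.118, -3.133, 0.005]
ft_force: [-15.1, -3.5, 18.6]
grip_width: 0.462
t 11.28 chest mm [-13.2 -32.    6.4] yaw err deg -0.26 z [-0.006 -0.004 -1.   ] F [-15.1  -3.5  18.6] w 40.2
[ 0.00526285 -0.00613099  0.06371573]
```

```bash
python3 -m jog '[[[0.46,-0.06,0.0,0,0],[0.46,0,0,0,0]]]'; python3 -m jog '[[[0.46,-0.06,0.0,0,0],[0.46,0,0,0,0]]]'; python3 -c "
from h import *
rep()
im,d,K,T=cam('scene'); C=toC(cloud(d,K,T)); X,Y,Z=np.moveaxis(C,-1,0)
q=C[(Z>.055)&(Z<.075)&(abs(Y)<.015)&(abs(X+.01)<.03)]; print(q.mean(0))"
```

```text
time: 11.58
position: [0.5992, -0.1484, 0.1664]
tool_rot: [0.117, -3.128, 0.004]
ft_force: [-22.7, -3.9, 22.3]
grip_width: 0.457
time: 11.82
position: [0.599, -0.1484, 0.1664]
tool_rot: [0.116, -3.123, 0.002]
ft_force: [-29.2, -3.1, 27.2]
grip_width: 0.458
t 11.82 chest mm [-13.4 -31.9   6.4] yaw err deg -0.3 z [-0.016 -0.002 -1.   ] F [-29.2  -3.1  27.2] w 39.9
[ 0.00594266 -0.00628555  0.06370223]
```

Run:
```python
from h import *
im,d,K,T=cam("scene"); cv2.imwrite("pics/s4.png",cv2.resize(im[200:310,220:380,::-1],None,fx=5,fy=5,interpolation=cv2.INTER_CUBIC))
C=toC(cloud(d,K,T)); X,Y,Z=np.moveaxis(C,-1,0)
q=C[(Z>.055)&(Z<.075)&(abs(Y)<.02)&(abs(X)<.03)]; print(len(q),q.min(0),q.max(0))
q=C[(Z>.062)&(Z<.075)&(abs(Y)<.02)&(abs(X)<.03)]; print(len(q),q.mean(0),q.min(0),q.max(0))
f=np.load("scene.npz")["W"];C0=toC(f);X,Y,Z=np.moveaxis(C0,-1,0)
q=C0[(Z>.055)&(Z<.075)&(abs(Y)<.02)&(abs(X+.03)<.03)]; print(len(q),q.mean(0),q.min(0),q.max(0))
q=C0[(Z>.062)&(Z<.075)&(abs(Y)<.02)&(abs(X+.03)<.03)]; print(len(q),q.mean(0),q.min(0),q.max(0))
```

```text
72 [-0.01225349 -0.01262771  0.05617845] [0.01457977 0.00385124 0.07386489]
49 [ 0.00473057 -0.00540377  0.06585317] [-0.01225349 -0.01262771  0.06352852] [0.01420232 0.00385124 0.07386489]
66 [-0.02742073 -0.00485474  0.06295799] [-0.03659286 -0.01130761  0.05503652] [-0.02032497  0.00387524  0.06868865]
44 [-0.02754681 -0.0034163   0.06500231] [-0.03390547 -0.00944958  0.06228207] [-0.02047973  0.00387524  0.06868865]
```

View pics/s4.png

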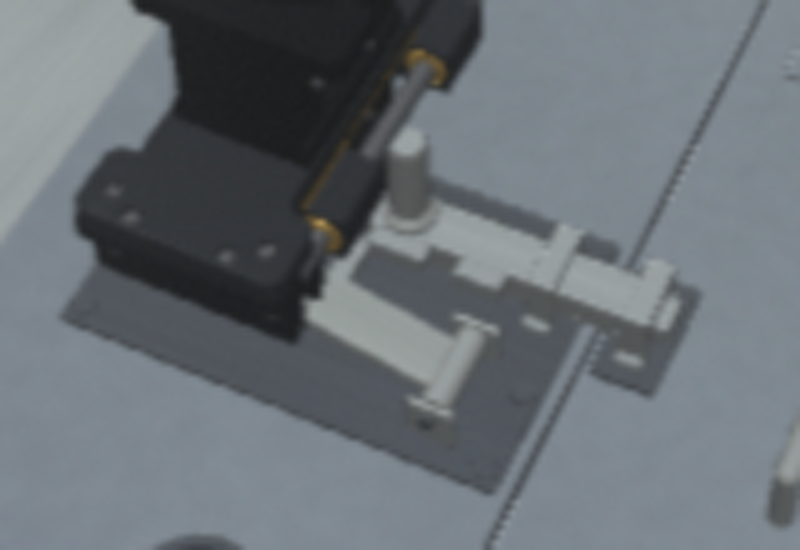

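The picture shows the bolt's tip through the keeper at (672,310) and the handle at (410,140), about 35 mm on from its start. The force rise shows it is against its stop. Now I lift straight up so the catch springs into its notch.

```bash
python3 -m jog '[[[0.46,0,0,-0.1,0],[0.46,0,0,-0.1,0],[0.46,0,0,-0.1,0],[0.46,0,0,-0.15,0],[0.46,0,0,-0.2,0],[0.46,0,0,0,0]]]'; python3 -c "
from h import *
rep()"; python3 -m jog '[[[0.46,0.1,0,-0.3,0],[0.46,0.1,0,-0.5,0],[0.46,0,0,-0.8,0],[0.46,0,0,-0.8,0],[0.46,0.7,0,-0.8,0],[0.46,0.9,0,-0.5,0],[0.46,0.9,0,0,0],[0.46,0.9,0,0,0],[0.46,0,0,0,0]]]'
python3 - <<'E'
from h import *
rep()
im,d,K,T=cam("scene"); cv2.imwrite("pics/s5.png",cv2.resize(im[180:340,180:380,::-1],None,fx=4,fy=3.75,interpolation=cv2.INTER_CUBIC))
for nm,C in (("0",toC(np.load("scene.npz")["W"])),("1",toC(cloud(d,K,T)))):
    X,Y,Z=np.moveaxis(C,-1,0)
    for n,m in dict(handle=(Z>.055)&(Z<.075)&(abs(Y)<.02)&(abs(X+.015)<.04),keeper=(Z>.02)&(Z<.06)&(abs(Y)<.02)&(abs(X-.103)<.008),tin=(Z>.03)&(Z<.065)&(abs(Y-.165)<.06)&(X<.08),pipe=(Z>.03)&(Z<.06)&(Y<-.12)&(X<.08)).items():
        q=C[m]; print(nm,n,len(q),q.mean(0).round(4) if len(q) else "", q.max(0).round(4) if len(q) else "")
    q=C[(Z>.03)&(Z<.065)&(abs(Y+.059)<.013)&(X<-.008)&(X>-.058)]; print("pad",len(q),np.polyfit(q[:,0],q[:,2],1))
E
```

```text
time: 12.68
position: [0.599, -0.1449, 0.1849]
tool_rot: [0.121, -3.118, -0.001]
ft_force: [-16.0, -2.8, -5.5]
grip_width: 0.463
t 12.68 chest mm [-13.1 -28.4  24.9] yaw err deg -0.11 z [-0.021 -0.    -1.   ] F [-16.   -2.8  -5.5] w 40.3
time: 13.8
position: [0.4641, -0.1554, 0.3408]
tool_rot: [-0.123, 3.133, 0.003]
ft_force: [0.6, 0.5, 0.0]
grip_width: 0.458
t 13.8 chest mm [-148.4  -28.2  180.8] yaw err deg -0.07 z [ 0.006  0.002 -1.   ] F [0.6 0.5 0. ] w 39.9
0 handle 66 [-0.0274 -0.0049  0.063 ] [-0.0203  0.0039  0.0687]
0 keeper 94 [ 0.1039 -0.0049  0.0283] [0.109  0.012  0.0326]
0 tin 1131 [-0.277   0.1496  0.0484] [0.0141 0.1928 0.065 ]
0 pipe 439 [ 0.0195 -0.187   0.041 ] [ 0.0423 -0.1622  0.0475]
pad 347 [-0.17085602  0.04394784]
1 handle 66 [ 0.0079 -0.0053  0.0632] [0.0145 0.0036 0.0678]
1 keeper 110 [ 0.1035 -0.0045  0.0273] [0.1101 0.0131 0.0326]
1 tin 1147 [-0.2817  0.1561  0.0464] [0.014  0.225  0.0648]
1 pipe 432 [ 0.0198 -0.1871  0.0411] [ 0.0428 -0.1619  0.0482]
pad 338 [-0.16530311  0.04416721]
```

View pics/s5.png

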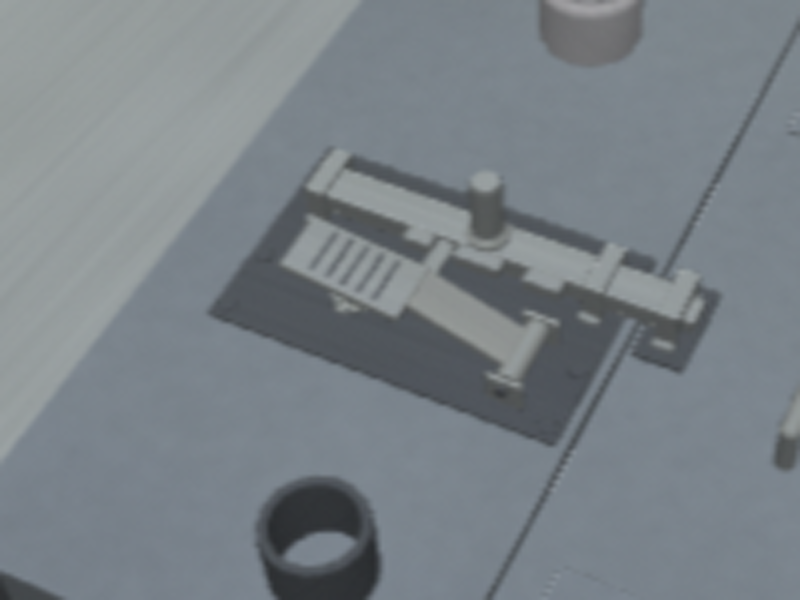

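The picture shows the bolt through the keeper at (690,300) and the catch up at (350,265). The pad slope is 0.165, against 0.171 at the start. The handle moved 35.3 mm, the lid, tin and pipe are unmoved, and the robot is clear with no force on it.

```bash
python3 -c "
from bench import job
job.close_job()"
```

```text
the job is handed in; nothing more can be done
```

The job is done and handed in at about 14 s. I pressed the catch down to its stop with one fingertip (14–27 N). With the other I pushed the bolt by its handle until the force rose against its stop. I then lifted straight up so the catch sprang free, and moved the arm clear.

**Last checks (camera and force reading):**
- **Bolt:** the handle moved 35.3 mm and the tip is through the keeper.
- **Catch:** it is up again, with a pad slope of 0.165 rad against 0.171 at the start.
- **Lid and loose items:** the keeper height is unchanged. The pipe is within 1 mm of its start, and the tin looks unmoved in the picture. My numeric check on the tin was no use, because its window took in other points.
- **Arm:** it is about 0.1 m clear of everything, with no contact force.

**Disagreements:**
- At this finger opening the fingertips sat about 28 mm above the reported TCP, so I descended by force instead of by height.
- While lifting, the tool pulled against the handle with about 16 N sideways and 5 N downward. It came free without moving the bolt.

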